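# Clamp the flat bar in the screw clamp

## Robot

A 6-joint arm with a two-finger parallel gripper is mounted at the origin on the work surface. World frame = base frame: x ahead of the robot, y to its left, z up, the work surface at z = 0. Lengths are in mm, angles in rad, forces in N, time in s.
With the tool pointing down it reaches from about 250 to 800 mm from the base axis. Payload 8.5 kg.
Tool frame: the origin (TCP) lies midway between the tips of the shut fingers; the grasp point (between the pads) lies 19 mm behind it; z points along the fingers, y is the line along which they close (so a half turn about z gives the same grasp; the last joint's range is limited). The gripper opens to 85 mm and grips with 20 to 120 N. Pads are 22 mm wide; open, the fingers measure 114 mm over their backs; the gripper's body (76 mm by 85 mm) begins 54 mm behind the grasp point. The pads swing forward as they close: fully open they stand 13 mm farther back than shut.
Start: joints at [1.293, 0.238, -0.013, 1.319, 0, 1.571], TCP at [143.962, 504.83, 231.276] pointing down, gripper open.
Joint ranges: [-2.66, 2.66], [-1.03, 1.9], [-1.14, 1.46], [-1.82, 2.27], [-1.45, 1.34], [-3.14, 3.14]. Speed limits (rad/s): [2.22, 2.22, 2.79, 3.14, 3.14, 3.14].

## Interface

Orientations are given as a unit quaternion [w, x, y, z].
In Python, from cell import env gives the robot as it stands.
- The arm moves only by the tool apply_moves, never from a script. Its argument "steps" is one flat list of numbers, 7 for each row, row after row: the shift along the tool's x, y, z each as a share of 0.05 m, from -1 to 1, then the turn, a rotation vector about the tool's x, y, z each as a share of 180 degrees, from -1 to 1, then the closure, from 0 (fully open) to 1 (shut). In form: [dx, dy, dz, ax, ay, az, claw, dx, dy, dz, ax, ay, az, claw, ...]. A call has 1 to 5 rows; each row shifts and turns the commanded pose from where the row before left it, along the tool's axes as they then stand; what a row does not reach is not made up. A row lasts 1/8 s, in which the tool goes at most 62.5 mm and 10.7 degrees, less where a joint would pass 70% of its speed; a pose out of reach is approached as far as the arm can. A call with a number of a shift or a turn outside -1 to 1 is refused whole. A call with a gripper value outside its range is refused whole. The fingers move at their own pace and stop on an object; "force" is the grip in N (left out, the last holds). Time passes only in rows, so rows that do not move let the fingers close. It gives the time, the measured TCP pose, the force, the opening and the grip force at its end, in the units of the state.
- env.get_state(): the state, without advancing time (a new reading comes with each control period).
- env.snapshot(name): name is "scene" or "top"; returns (picture, depth): 420x560x3 uint8, red, green, blue; 420x560 float32, mm along the optical axis (not along the pixel's ray), 0 where there is no reading.
- env.get_calibration(name): a dict with "camera_matrix" (3x3 intrinsics, pixels), "position" and "rotation" of the camera in the world. Camera axes: x right, y down, z forward; pixel columns grow to the right and rows downward; lengths in mm; the calibration is good to about 2 mm. A picture is of the moment at which its call begins. get_calibration takes no time and is no camera call.
- env.job_done(): hands the job in; it is judged then, once.
Trained networks look in the newest picture that a camera, given by its name, has taken for a name from the list of things; names that differ only in an ending like _2 or _b are one class to them, and where a whole thing is asked for, a point or a joint stands for the part that bears it (a point fixed in the world has none). Each returns a list of dicts, best first, with "confidence" (0 to 1); they miss things now and then, are a little off and sometimes report something else, mostly with a low value. They report only what shows in the picture. A call takes as long as a camera call. They do not tell look-alikes from the thing itself.
- env.cut_out(target, camera): "pixels" (420x560 bool, what is visible of it) and "at" ([row, column] in pixels, amid what is visible of it).
The state is a dict: "time": time; "joint_pos": joint angles; "qd": joint speeds; "joint_efforts": joint torques, N m; "tool_pos": TCP position; "orientation": TCP orientation; "contact_force": force on the tool from outside, world axes, zero at the start; "moment": the same for the moment, N m; "gripper_width": finger opening in mm; "grip_force": force on a finger pad.
Only numpy, scipy, OpenCV 4.12 (cv2) and the standard library are available. Lean on these libraries where they do the work, as an engineer would, in place of code of your own. Each camera call takes 0.05 s, during which the arm holds its last target. There are 200 camera calls.

## Task

Lay the long flat aluminium bar on the bed of the screw clamp, square under the arm with its end pushed fully home against the post, and let go of it. Then turn the T-handle clockwise until the rising resistance shows that the bar is firmly clamped, without overtightening, and let go. Leave the other things on the bench alone.

Things in the scene. Friction and masses are not known exactly. Their poses are not given: they have to be found in the camera images.
- bar: Loose flat aluminium bar, 150 long x 30 wide x 16 mm thick, about 0.2 kg, lying flat on the bench. Origin: centre of its underside; x along its length (either way round is the same), z up.
- clamp: Fixed screw clamp, an upside-down L of aluminium on a steel bed. Origin on the bench under the vertical screw axis; +x points from the open mouth to the post (50 x 50 mm), whose flat face at x = +30 mm is the end stop. The mouth is open at -x and both sides. A bar fully home has its centre at x = -45, y = 0 mm, lies along x and reaches out to x = -120 mm.
- bed: The clamp's steel bed plate, fixed to it: x = -95 to +85 mm, 110 mm wide in y, flat top 30 mm over the bench. Same origin and axes as clamp.
- stop (a point): Foot of the post's flat stop face, at its middle: x = +30 mm, y = 0 in the clamp's frame, on the bed's top (30 mm over the bench).
- arm (a point): Top of the clamp's arm on the screw axis, 130 mm over the bench. The arm is 44 mm wide, x = -25 to +80 mm, underside 100 mm over the bench; a nut collar, 34 mm across, stands 8 mm above it. Under it hangs a round foot, 28 mm across, its underside 51 to 61 mm over the bench at the start: how far its stem is set in (8 mm of play in setting) is not known.
- handle_bar (a point): Middle of the T-handle's horizontal steel cross bar on top of the screw: 10 mm thick, 72 mm long between 14 mm balls, 188 to 190 mm over the bench at the start, on an 8 mm neck; the 14 mm thick screw starts 29 mm below it. x runs along the cross bar, z up. Clockwise from above closes the clamp; handle, screw and foot then sink together by 6 mm per rad, so the grasp must sink too.
- handle (a joint): Screw angle, rad, growing clockwise (closing), 0 to 0.35 at the start; the foot meets the bar after 0.8 to 2.5 rad. Self-locking. Turning it free takes a steady 0.36 N m; held still, it reads near 0 (the zero shifts with each grasp). Once the sprung foot meets the bar, both rise by 0.7 N m per rad. Firm is a rise of 0.1 to 0.36 (15 to 60 N on the bar): aim at 0.23; more is overtightened.
- block: Bystander: short loose aluminium block, 70 x 50 x 20 mm, origin in the centre of its underside.
- weight: Bystander: loose brass weight with a knob, 50 mm across, 56 mm high, origin in the centre of its underside.
- wrench: Bystander: loose steel open-ended wrench, 160 mm long, lying along its x axis.
Mind the look-alikes: they are no part of the job. What is shaped like the bar but black is not meant.

How it is judged (in metres and radians):
On the way, in this order (a step that is already met when the one before it is completed fails the run):
1. the bar lies flat on the bed, square and home against the post, and is let go (x of bar in the frame of clamp above -0.0495 m and y of bar in the frame of clamp between -0.007 and 0.007 m and angle between the x axis of bar and the x axis of clamp, either way round below 0.1 rad and z of bar in the frame of clamp below 0.033 m and angle between bar's own z axis and vertical below 0.05 rad and contact force between the fingers and bar below 0.1 N), for 0.2 s.
2. the bar is clamped with at least 15 N (contact force between bar and bed above 17 N and contact force between the fingers and bar below 0.1 N), for 0.3 s.
At the end, for the whole second after the job is handed in: The bar lies flat on the bed (within 3 mm of height and 0.05 rad), its end within 4.5 mm of the post, centred within 7 mm and square within 0.1 rad, at rest, and is pressed on the bed with 17 to 64 N (its own 2 N included) (contact force between bar and bed between 17 and 64 N and x of bar in the frame of clamp above -0.0495 m and y of bar in the frame of clamp between -0.007 and 0.007 m and angle between the x axis of bar and the x axis of clamp, either way round below 0.1 rad and z of bar in the frame of clamp below 0.033 m and angle between bar's own z axis and vertical below 0.05 rad and linear speed of bar below 0.01 m/s); the robot touches nothing.
It fails at once if the clamp is overtightened or the bar is pressed on the bed with more than 64 N (contact force between bar and bed above 64 N).
It fails at once if the short block is disturbed (over 20 mm) (distance of block from where it was at the start of the episode above 0.02 m).
It fails at once if the brass weight is disturbed (over 20 mm) (distance of weight from where it was at the start of the episode above 0.02 m).
It fails at once if the wrench is disturbed (over 20 mm) (distance of wrench from where it was at the start of the episode above 0.02 m).
It also fails if it takes over 72 s, if anything falls off the work surface, if the arm or the gripper's body presses on something with over 40 N, if the wrist force passes 120 N, or if a joint passes its speed limit or range.

## Working session

There is one attempt and no reset: what is moved stays moved. The work goes in short steps, Python scripts to look and compute and a tool call to move; the robot and the scene stay as the last step left them, time stands still between calls to the robot, and variables do not carry over. Pictures are saved under pics/ and viewed, at most 10 in all, crops included, and the job is handed in when it is done.

Besides the shell and the picture viewer there is one more tool, called as name(argument=value, ...) on one line, values as JSON. apply_moves: Moves the arm, as the interface text tells. Shift numbers are shares of 0.05 m and turn numbers shares of 180 degrees, none past 1 either way. Its arguments: {"type":"object","properties":{"steps":{"type":"array"},"force":{"type":"number"}},"required":["steps"]}

```bash
mkdir -p pics; ls
cat > h.py <<'E'
import numpy as np, cv2
from cell import env
def cloud(cam, depth):
    c=env.get_calibration(cam); K=np.array(c["camera_matrix"]); R=np.array(c["rotation"]); 
    if R.size==4:
        from scipy.spatial.transform import Rotation as Ro
        R=Ro.from_quat(np.roll(R,-1)).as_matrix()
    v,u=np.mgrid[:420,:560]
    p=np.stack([(u-K[0,2])/K[0,0]*depth,(v-K[1,2])/K[1,1]*depth,depth],-1)
    return p@R.T+np.array(c["position"])
E
python3 - <<'E'
from h import *
np.set_printoptions(precision=1,suppress=True)
print(env.get_state())
for cam in("scene","top"):
    im,d=env.snapshot(cam); cv2.imwrite(f"pics/{cam}0.png",im[...,::-1]); np.save(f"{cam}0.npy",d)
    P=cloud(cam,d); np.save(f"P{cam}0.npy",P); print(cam,env.get_calibration(cam))
    for t in("bar","clamp","bed","handle_bar","block","weight","wrench"):
        for r in env.cut_out(t,cam):
            m=r["pixels"]&(d>0); q=P[m]
            print(t,round(r["confidence"],2),r["at"],m.sum(),np.median(q,0) if m.any() else'',q.max(0) if m.any() else '', im[m].mean(0))
E
```

```text
pics
{'time': 0.0, 'joint_pos': array([ 1.3,  0.2, -0. ,  1.3,  0. ,  1.6]), 'qd': array([ 0.,  0., -0.,  0., -0., -0.]), 'joint_efforts': array([  0. , -53.9,  34.6,   0. ,   0. ,   0. ]), 'tool_pos': array([143.9, 504.5, 230.7]), 'orientation': array([-0. ,  0.1,  1. , -0. ]), 'contact_force': array([ 0.6, -0.2, -0.3]), 'moment': array([ 0., -0., -0.]), 'grip_force': 0.0, 'gripper_width': 85.41544767004896}
scene {'camera_matrix': array([[466.8,   0. , 274. ],
       [  0. , 466.8, 202. ],
       [  0. ,   0. ,   1. ]]), 'position': array([ 902.9,  478.2, 1159.2]), 'rotation': array([-0.1,  0.3,  0.9, -0.3])}
bar 0.9 [227.5, 284.3] 595 [533.8 -52.4  15.7] [606.7 -25.2  22.8] [49.6 51.5 56.8]
bar 0.89 [114.7, 246.3] 368 [ 419.2 -480.4   15.6] [ 446.2 -412.1   22.2] [43.4 45.  50. ]
bar 0.89 [140.7, 295.0] 433 [ 336.7 -307.2   15.9] [ 403.5 -265.4   23. ] [35.  36.1 40.5]
bar 0.84 [134.0, 184.0] 442 [ 630.6 -504.3   15.2] [ 701.5 -480.9   22.6] [46.8 48.6 54. ]
bar 0.55 [166.8, 211.0] 533 [ 614.5 -349.2   14.9] [ 683.  -315.4   23.7] [222.7 225.  232.5]
bar 0.23 [257.8, 294.5] 170 [6
[... 1219 characters left out ...]
9 -54.3  16.6] [606.4 -23.2  28.2] [61.1 61.5 66.2]
bar 0.55 [198.7, 398.3] 382 [ 623.9 -505.6   16.8] [ 699.2 -482.7   30.4] [57.4 57.8 61.9]
bed 0.64 [208.2, 212.1] 1295 [572.1 108.6  30.7] [690.5 172.4 196. ] [220.5 219.8 222.1]
handle_bar 0.59 [189.2, 206.3] 77 [596.9 113.7 194.2] [642.8 125.6 201. ] [229.3 228.4 230.5]
block 0.73 [227.7, 308.3] 322 [ 503.6 -197.5   20.3] [ 544.3 -167.6   31.8] [219.1 219.  223.5]
block 0.58 [201.4, 211.5] 1786 [589.5 105.7  32.7] [699.6 171.9 201. ] [218.1 217.5 220.3]
weight 0.52 [231.8, 138.9] 174 [488.  346.1  35. ] [512.3 376.4  64.8] [226.9 200.2  93.1]
wrench 0.56 [158.9, 298.7] 189 [ 752.  -168.2    7.7] [ 792.8 -109.4   17.7] [240.3 239.8 241.2]
```

View picture.

Run:
```python
from h import *
im=cv2.imread("pics/scene0.png"); cv2.imwrite("pics/a.png",cv2.resize(im[80:380,150:450],(600,600),interpolation=cv2.INTER_CUBIC))
np.set_printoptions(precision=1,suppress=True)
for cam in("scene","top"):
    d=np.load(f"{cam}0.npy"); P=np.load(f"P{cam}0.npy"); I=cv2.imread(f"pics/{cam}0.png").astype(int)
    def rect(n,m):
        q=P[m&(d>0)]; r=cv2.minAreaRect(q[:,:2].astype(np.float32)); print(cam,n,len(q),r,"mean",q.mean(0))
    X,Y,Z=[P[...,i] for i in range(3)]
    rect("bar",(X>500)&(X<710)&(Y>-440)&(Y<-270)&(Z>12)&(Z<21))
    rect("bed",(X>450)&(X<720)&(Y>0)&(Y<220)&(Z>27)&(Z<34))
    rect("arm",(X>500)&(X<720)&(Y>20)&(Y<220)&(Z>124)&(Z<133))
    rect("hb",(X>500)&(X<720)&(Y>20)&(Y<220)&(Z>183)&(Z<205))
```

```text
scene bar 392 ((609.019775390625, -352.14410400390625), (35.16889190673828, 149.63206481933594), 72.53366088867188) mean [ 609.9 -352.2   16.2]
scene bed 1466 ((600.56884765625, 113.14949035644531), (110.84220886230469, 180.59957885742188), 86.18930053710938) mean [587.6 130.5  30.6]
scene arm 548 ((632.48828125, 111.32777404785156), (45.20777130126953, 105.90609741210938), 85.95125579833984) mean [642.6 112.9 129.9]
scene hb 176 ((605.5369873046875, 112.26678466796875), (14.459125518798828, 84.6709213256836), 79.47090911865234) mean [606.1 113.  193.3]
top bar 302 ((600.7520751953125, -373.63043212890625), (141.07424926757812, 161.21206665039062), 56.27426528930664) mean [ 605.6 -350.6   16.6]
top bed 804 ((598.0111694335938, 113.60279846191406), (109.85554504394531, 180.465576171875), 86.19815063476562) mean [579.8 111.6  30.5]
top arm 211 ((630.3543701171875, 111.923095703125), (44.25217056274414, 105.4395751953125), 86.3873062133789) mean [636.6 109.1 129.5]
top hb 97 ((602.25244140625, 113.28147888183594), (12.689682960510254, 82.87916564941406), 79.61785888671875) mean [602.3 113.5 194.1]
```

View pics/a.png

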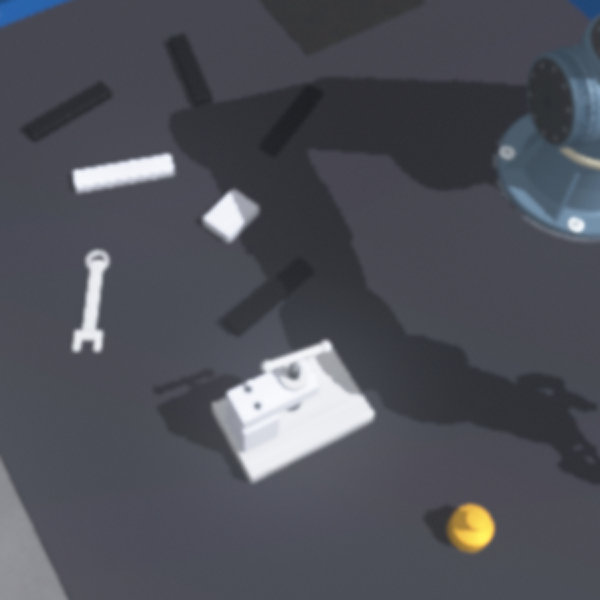

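```bash
cat >> h.py <<'E'
from scipy.spatial.transform import Rotation as Ro
def st():
    s=env.get_state(); R=Ro.from_quat(np.roll(s["orientation"],-1)).as_matrix(); return s,R
def plan(target, ydir_deg, q6off=0):
    "shift in tool axes (units of .05m) to target TCP and turn about tool z (share of 180) to set the yaw of tool y, mod 180"
    s,R=st(); p=np.array(s["tool_pos"]); d=R.T@(np.array(target)-p)/50
    cur=np.degrees(np.arctan2(R[1,1],R[0,1])); e=(cur-ydir_deg+90)%180-90
    print("t",round(s["time"],2),"pos",p.round(1),"R z",R[:,2].round(3),"tooly yaw",cur.round(2),"q",np.round(s["joint_pos"],3))
    print("shift/50",d.round(3),"turn deg",e.round(2),"share",(e/180).round(4),"F",np.round(s["contact_force"],1),"M",np.round(s["moment"],2),"w",s["gripper_width"],s["grip_force"])
E
python3 -c "
from h import *
plan((549.8,-333.3,120),72.5); print(st()[1].round(3))"
```

```text
t 0.8 pos [143.9 504.8 231.3] R z [-0. -0. -1.] tooly yaw 74.09 q [ 1.293  0.238 -0.014  1.319 -0.     1.571]
shift/50 [-12.402 -13.894   2.227] turn deg 1.59 share 0.0088 F [ 0.1 -0.5 -0.3] M [-0.03 -0.02 -0.02] w 85.22767752736944 0.0
[[-0.962  0.274 -0.   ]
 [ 0.274  0.962 -0.   ]
 [-0.    -0.    -1.   ]]
```

apply_moves(steps=[-0.62,-0.69,0.1,0,0,0,0,-0.62,-0.69,0.1,0,0,0,0,-0.62,-0.69,0.1,0,0,0,0,-0.62,-0.69,0.1,0,0,0,0,-0.62,-0.69,0.1,0,0,0,0], force=100)

```text
time: 1.42
tool_pos: [246.1, 295.2, 206.3]
orientation: [0.0, 0.138, 0.99, 0.0]
contact_force: [1.0, 0.2, -0.2]
gripper_width: 85.3
grip_force: 0.0
```

apply_moves(steps=[-0.62,-0.69,0.1,0,0,0,0,-0.62,-0.69,0.1,0,0,0,0,-0.62,-0.69,0.1,0,0,0,0,-0.62,-0.69,0.1,0,0,0,0,-0.62,-0.69,0.1,0,0,0,0])

```text
time: 2.05
tool_pos: [348.1, 86.6, 181.4]
orientation: [0.0, 0.138, 0.99, 0.0]
contact_force: [0.4, 1.0, -0.2]
gripper_width: 85.1
grip_force: 0.0
```

apply_moves(steps=[-0.62,-0.69,0.1,0,0,0,0,-0.62,-0.69,0.1,0,0,0,0,-0.62,-0.69,0.1,0,0,0,0,-0.62,-0.69,0.1,0,0,0,0,-0.62,-0.69,0.1,0,0,0,0])

```text
time: 2.68
tool_pos: [449.8, -122.0, 156.3]
orientation: [0.0, 0.139, 0.99, -0.0]
contact_force: [0.6, 0.9, -0.0]
gripper_width: 85.5
grip_force: 0.0
```

apply_moves(steps=[-0.62,-0.69,0.1,0,0,0,0,-0.62,-0.69,0.1,0,0,0,0,-0.62,-0.69,0.1,0,0,0,0,-0.62,-0.69,0.1,0,0,0,0,-0.62,-0.69,0.1,0,0,0,0])

```text
time: 3.3
tool_pos: [551.5, -330.2, 131.1]
orientation: [0.0, 0.139, 0.99, -0.0]
contact_force: [1.0, -0.2, 0.3]
gripper_width: 85.9
grip_force: 0.0
```

Run:
```python
from h import *
plan((549.8,-333.3,80),72.5)
im,d=env.snapshot("scene"); P=cloud("scene",d)
cv2.imwrite("pics/b.png",cv2.resize(im[90:290,100:400,::-1],(750,500),interpolation=cv2.INTER_CUBIC))
for cam in ("scene","top"):
    if cam=="top": im,d=env.snapshot("top"); P=cloud("top",d)
    for r in env.cut_out("bar",cam):
        m=r["pixels"]&(d>0)
        if im[m].mean()>150:
            q=P[m]; q=q[(q[:,2]>13)&(q[:,2]<20)]; 
            c,sv,vt=cv2.PCACompute2(q[:,:2].astype(np.float32),np.empty(0)) if len(q)>10 else (0,0,0)
            print(cam,r["confidence"],len(q),q.mean(0),cv2.minAreaRect(q[:,:2].astype(np.float32)),sv)
```

```text
t 3.3 pos [ 551.5 -330.2  131.1] R z [ 0. -0. -1.] tooly yaw 74.08 q [-0.54   0.483  0.1    1.187 -0.    -0.262]
shift/50 [ 0.017 -0.068  1.022] turn deg 1.58 share 0.0088 F [ 1.  -0.2  0.3] M [0.02 0.02 0.  ] w 85.94787826331557 0.0
scene 0.96 357 [ 611.74731923 -352.39594136   16.35471115] ((609.4136352539062, -353.3319396972656), (34.03334426879883, 147.83631896972656), 72.99209594726562) [[ 0.950703   -0.31010285]
 [ 0.31010285  0.950703  ]]
```

apply_moves(steps=[0.02,-0.07,0.8,0,0,0.009,0,0,0,0.8,0,0,0,0,0,0,0.6,0,0,0,0,0,0,0.35,0,0,0,0,0,0,0,0,0,0,0])

```text
time: 4.12
tool_pos: [548.4, -330.9, 3.4]
orientation: [-0.001, 0.152, 0.988, 0.0]
contact_force: [-0.2, -0.2, 0.9]
gripper_width: 85.5
grip_force: 0.0
```

apply_moves(steps=[0,0,0,0,0,0,1,0,0,0,0,0,0,1,0,0,0,0,0,0,1,0,0,0,0,0,0,1,0,0,0,0,0,0,1], force=100)

```text
time: 4.75
tool_pos: [549.6, -332.3, 5.2]
orientation: [0.001, 0.153, 0.988, -0.0]
contact_force: [-1.7, 0.7, 8.9]
gripper_width: 26.8
grip_force: 99.4
```

apply_moves(steps=[0,0,0,0,0,0,1,0,0,0,0,0,0,1,0,0,0,0,0,0,1])

```text
time: 5.12
tool_pos: [549.5, -332.3, 5.2]
orientation: [0.001, 0.153, 0.988, -0.0]
contact_force: [-1.8, 0.4, 8.2]
gripper_width: 27.0
grip_force: 99.4
```

apply_moves(steps=[0,0,-0.3,0,0,0,1,0,0,-0.8,0,0,0,1,0,0,-0.8,0,0,0,1,0,0,0,0,0,0,1,0,0,0,0,0,0,1])

```text
time: 5.75
tool_pos: [548.6, -331.6, 98.6]
orientation: [-0.0, 0.152, 0.988, 0.0]
contact_force: [0.3, -0.4, -2.1]
gripper_width: 26.7
grip_force: 99.0
```

```bash
cat >> h.py <<'E'
def look(cam,png,box,sc):
    im,d=env.snapshot(cam); P=cloud(cam,d); y0,y1,x0,x1=box
    cv2.imwrite(png,cv2.resize(im[y0:y1,x0:x1,::-1],None,fx=sc,fy=sc,interpolation=cv2.INTER_CUBIC)); return im,d,P
def barpose(cam,im,d,P):
    for r in env.cut_out("bar",cam):
        m=r["pixels"]&(d>0)
        if m.sum()>80 and im[m].mean()>130:
            q=P[m]; A=np.c_[q[:,:2]-q[:,:2].mean(0),np.ones(len(q))]
            z=np.median(q[:,2]); t=abs(q[:,2]-z)<12; q=q[t];A=A[t]
            pl=np.linalg.lstsq(A,q[:,2],rcond=None)[0]
            print(cam,round(r["confidence"],2),r["at"],len(q),"mean",q.mean(0).round(1),"plane",pl.round(3),"rect",cv2.minAreaRect(q[:,:2].astype(np.float32)))
E
python3 - <<'E'
from h import *
im,d,P=look("scene","pics/c.png",(60,260,100,350),3)
barpose("scene",im,d,P)
plan((549.5,-332,130),72)
E
```

```text
scene 0.63 [148.1, 203.5] 440 mean [ 623.8 -352.6  107. ] plane [-6.80000e-02 -1.48000e-01  1.07093e+02] rect ((620.7932739257812, -355.42340087890625), (35.335514068603516, 123.41327667236328), 71.41331481933594)
t 5.85 pos [ 548.2 -331.4   97.6] R z [-0.002  0.001 -1.   ] tooly yaw 72.47 q [-0.544  0.502  0.042  1.113 -0.    -0.238]
shift/50 [-0.027 -0.004 -0.648] turn deg 0.47 share 0.0026 F [-0.9 -0.5 -2. ] M [0.04 0.13 0.02] w 26.840210118375854 99.03430581092834
```

View pics/c.png

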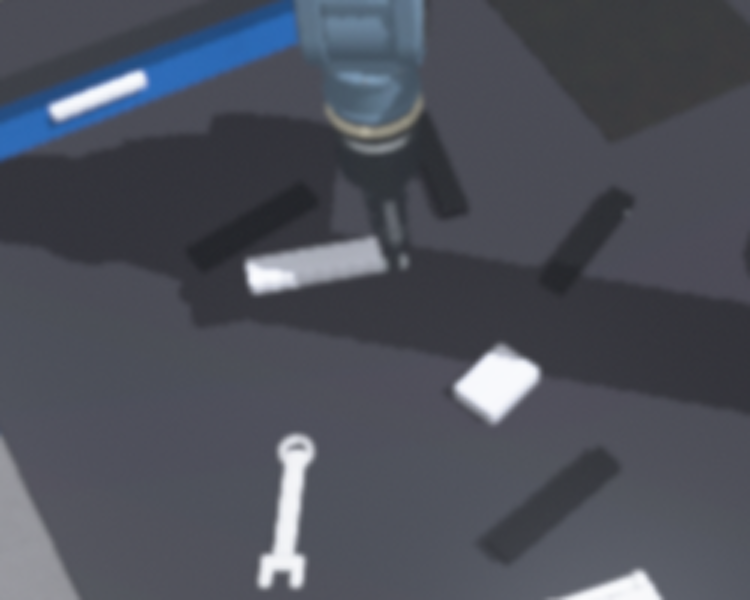

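apply_moves(steps=[0,0,-0.1,0,0,-0.038,1,0,0,-0.1,0,0,-0.038,1,0.4,0.8,0,0,0,0,1,0.4,0.9,0,0,0,0,1,0.4,0.9,0,0,0,0,1])

```text
time: 6.48
tool_pos: [496.5, -196.7, 107.5]
orientation: [-0.001, 0.034, 0.999, 0.0]
contact_force: [0.5, 1.3, -1.6]
gripper_width: 27.0
grip_force: 99.1
```

apply_moves(steps=[0.4,0.9,0,0,0,0,1,0.4,0.9,0,0,0,0,1,0.4,0.9,0,0,0,0,1,0.4,0.9,0,0,0,0,1,0.4,0.9,0,0,0,0,1])

```text
time: 7.1
tool_pos: [411.9, 34.4, 108.0]
orientation: [-0.001, 0.034, 0.999, -0.0]
contact_force: [0.6, -0.0, -2.1]
gripper_width: 27.0
grip_force: 99.1
```

apply_moves(steps=[0.35,0.9,0,0,0,0,1,0.3,0.9,0,0,0,0,1,0,0,0,0,0,0,1,0,0,0,0,0,0,1])

```text
time: 7.6
tool_pos: [386.4, 125.0, 108.2]
orientation: [-0.001, 0.033, 0.999, -0.0]
contact_force: [0.5, -0.3, -1.7]
gripper_width: 27.0
grip_force: 99.4
```

Run:
```python
from h import *
plan((438,124.2,70),86.2)
im,d,P=look("scene","pics/d.png",(200,400,250,500),3)
barpose("scene",im,d,P)
im,d,P=look("top","pics/d2.png",(100,300,100,350),3)
barpose("top",im,d,P)
```

```text
t 7.6 pos [386.4 125.  108.2] R z [-0.001 -0.001 -1.   ] tooly yaw 86.2 q [ 0.313  0.122 -0.497  0.954 -0.     0.379]
shift/50 [-1.032  0.054  0.764] turn deg 0.0 share 0.0 F [ 0.5 -0.3 -1.7] M [ 0.04  0.15 -0.01] w 27.009728005617077 99.35973286628723
scene 0.78 [246.1, 348.8] 618 mean [455.9 120.5 118.5] plane [-2.00000e-02 -7.00000e-02  1.18503e+02] rect ((450.71307373046875, 119.95175170898438), (30.582866668701172, 146.5989227294922), 85.76700592041016)
top 0.59 [228.7, 209.2] 198 mean [487.  113.  118.9] plane [-5.00000e-03  5.50000e-02  1.18849e+02] rect ((479.38775634765625, 116.5481948852539), (30.05307388305664, 87.44849395751953), 86.42213439941406)
```

View pics/d.png

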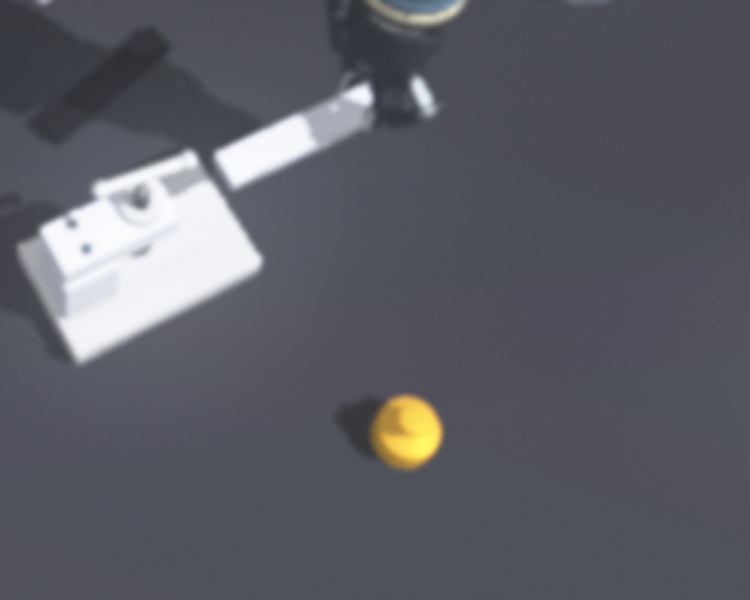

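apply_moves(steps=[0,0,0.76,0,0,0,1,-0.5,0.05,0,0,0,0,1,-0.53,0,0.3,0,0,0,1,0,0,0.3,0,0,0,1,0,0,0,0,0,0,1])

```text
time: 8.43
tool_pos: [437.8, 123.0, 39.8]
orientation: [-0.001, 0.035, 0.999, -0.0]
contact_force: [-0.8, -1.3, -2.6]
gripper_width: 27.0
grip_force: 99.4
```

apply_moves(steps=[0,0,0.06,0,0,0,1,0,0,0,0,0,0,1])

```text
time: 8.68
tool_pos: [438.5, 124.0, 38.2]
orientation: [0.0, 0.034, 0.999, 0.0]
contact_force: [-0.3, -0.4, -1.6]
gripper_width: 27.1
grip_force: 99.4
```

Run:
```python
from h import *
plan((497.6,120.3,36),86.2)
```

```text
t 8.68 pos [438.5 124.   38.2] R z [ 0.001  0.    -1.   ] tooly yaw 86.13 q [ 0.276  0.278 -0.505  0.787 -0.     0.343]
shift/50 [-1.183  0.006  0.044] turn deg -0.07 share -0.0004 F [-0.3 -0.4 -1.6] M [-0.06  0.17  0.01] w 27.13434631574405 99.36617732048035
```

apply_moves(steps=[0,0,0.03,0,0,0,1,-0.35,0,0,0,0,0,1,-0.4,0,0,0,0,0,1,-0.3,0,0,0,0,0,1,0,0,0,0,0,0,1])

```text
time: 9.3
tool_pos: [492.3, 120.5, 36.2]
orientation: [0.0, 0.034, 0.999, 0.0]
contact_force: [0.2, -1.1, -1.8]
gripper_width: 27.5
grip_force: 99.4
```

apply_moves(steps=[-0.04,0,0,0,0,0,1,-0.04,0,0,0,0,0,1,0,0,0,0,0,0,1])

```text
time: 9.68
tool_pos: [494.7, 120.4, 36.4]
orientation: [0.0, 0.034, 0.999, -0.0]
contact_force: [-0.0, 0.7, -1.5]
gripper_width: 27.0
grip_force: 99.4
```

apply_moves(steps=[-0.04,0,0,0,0,0,1,0,0,0,0,0,0,1])

```text
time: 9.93
tool_pos: [496.9, 120.2, 36.4]
orientation: [0.0, 0.034, 0.999, -0.0]
contact_force: [0.1, 0.0, -2.0]
gripper_width: 27.2
grip_force: 99.4
```

apply_moves(steps=[-0.03,0,0,0,0,0,1,0,0,0,0,0,0,1])

```text
time: 10.18
tool_pos: [497.8, 120.0, 36.1]
orientation: [-0.001, 0.034, 0.999, -0.0]
contact_force: [-2.8, 0.4, -1.5]
gripper_width: 26.9
grip_force: 99.4
```

apply_moves(steps=[-0.03,0,0,0,0,0,1,0,0,0,0,0,0,1])

```text
time: 10.42
tool_pos: [497.9, 119.9, 35.7]
orientation: [-0.002, 0.033, 0.999, -0.0]
contact_force: [-6.6, 0.5, -0.6]
gripper_width: 26.8
grip_force: 99.5
```

apply_moves(steps=[-0.03,0,0,0,0,0,1,0,0,0,0,0,0,1])

```text
time: 10.68
tool_pos: [497.9, 119.7, 35.4]
orientation: [-0.003, 0.033, 0.999, -0.0]
contact_force: [-10.9, 0.8, -0.4]
gripper_width: 27.0
grip_force: 99.6
```

apply_moves(steps=[0.03,0,0.015,0,0,0,1,0,0,0,0,0,0,1,0,0,0,0,0,0,0.4,0,0,0,0,0,0,0,0,0,0,0,0,0,0])

```text
time: 11.3
tool_pos: [500.4, 120.1, 35.8]
orientation: [0.001, 0.034, 0.999, 0.0]
contact_force: [0.4, 0.1, 1.2]
gripper_width: 79.9
grip_force: 0.0
```

apply_moves(steps=[0,0,0,0,0,0,0,0,0,0,0,0,0,0,0,0,0,0,0,0,0])

```text
time: 11.68
tool_pos: [499.9, 120.0, 35.6]
orientation: [0.0, 0.034, 0.999, -0.0]
contact_force: [-0.8, -0.2, -0.1]
gripper_width: 85.7
grip_force: 0.0
```

Run:
```python
from h import *
plan((604,113.2,240),86.2)
im,d,P=look("scene","pics/e.png",(210,360,220,420),4)
X,Y,Z=[P[...,i] for i in range(3)]
m=(d>0)&(Z>41)&(Z<50)&(X>470)&(X<580)&(Y>80)&(Y<150)
q=P[m]; print(len(q),cv2.minAreaRect(q[:,:2].astype(np.float32)),q[:,2].mean())
```

```text
t 11.68 pos [499.9 120.   35.6] R z [ 0. -0. -1.] tooly yaw 86.14 q [ 0.236  0.365 -0.374  0.831 -0.     0.303]
shift/50 [-2.087  0.005 -4.089] turn deg -0.06 share -0.0003 F [-0.8 -0.2 -0.1] M [-0.    0.03  0.03] w 85.74575714485078 0.0
297 ((534.6270141601562, 116.39759826660156), (31.494733810424805, 87.51576232910156), 85.48968505859375) 46.10254190889164
```

View pics/e.png

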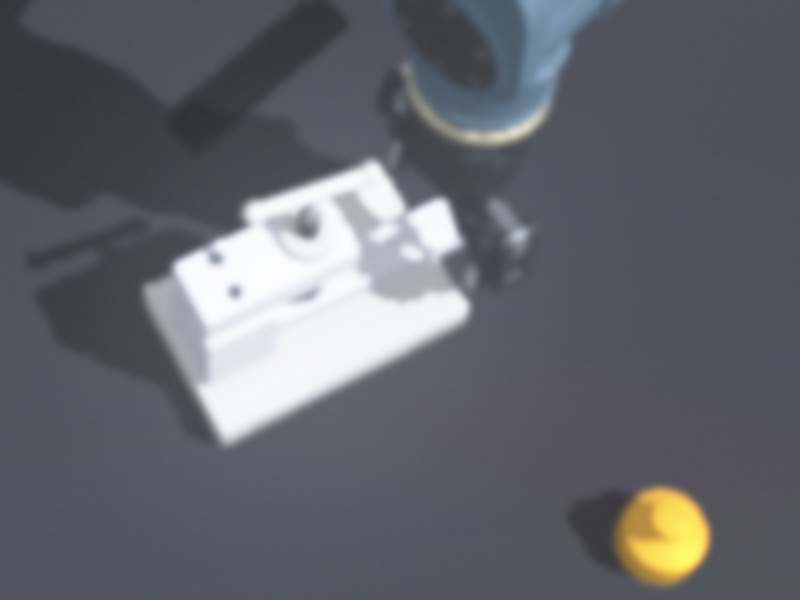

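apply_moves(steps=[0.4,0,-0.6,0,0,0,0,0.4,0,-0.9,0,0,0,0,0.2,0,-0.9,0,0,0,0,0,0,-0.9,0,0,0,0,0,0,-0.7,0,0,0,0])

```text
time: 12.35
tool_pos: [450.0, 123.4, 237.7]
orientation: [0.001, 0.034, 0.999, 0.0]
contact_force: [0.4, -0.1, -0.2]
gripper_width: 85.3
grip_force: 0.0
```

Run:
```python
from h import *
for cam in("scene","top"):
    im,d,P=look(cam,f"pics/f{cam}.png",(0,400,0,400),1)
    X,Y,Z=[P[...,i] for i in range(3)]
    m=(d>0)&(Z>183)&(Z<203)&(X>550)&(X<660)&(Y>60)&(Y<160)
    q=P[m]; r=cv2.minAreaRect(q[:,:2].astype(np.float32)); print(cam,len(q),r,q[:,2].mean(),np.percentile(q[:,2],90))
    m=(d>0)&(Z>41)&(Z<50)&(X>470)&(X<600)&(Y>80)&(Y<150)
    q=P[m]; print("bar",len(q),cv2.minAreaRect(q[:,:2].astype(np.float32)) if len(q) else '',q[:,2].mean())
plan((603.9,112.9,230),79.5)
```

```text
scene 174 ((605.5569458007812, 113.02734375), (12.44144344329834, 83.67764282226562), 79.22343444824219) 193.5433861027769 196.65756465753518
bar 366 ((541.6860961914062, 115.66853332519531), (30.946369171142578, 115.04164123535156), 85.98609161376953) 46.17404846240103
top 97 ((603.2532348632812, 114.01213836669922), (12.83083724975586, 83.67095947265625), 79.95474243164062) 193.65811025273194 198.37776285343904
bar 148 ((554.6771850585938, 126.23758697509766), (51.1657829284668, 80.95148468017578), 85.39701843261719) 46.00147241833531
t 12.45 pos [451.6 123.8 239.2] R z [ 0.006  0.002 -1.   ] tooly yaw 86.15 q [ 0.268  0.133 -0.126  1.305 -0.     0.335]
shift/50 [-3.053 -0.014  0.203] turn deg 6.65 share 0.0369 F [ 0.6 -0.1 -0.1] M [ 0.   -0.04  0.  ] w 85.26087328838433 0.0
```

apply_moves(steps=[-0.76,0,0,0,0,-0.053,0,-0.76,0.12,0,0,0,-0.053,0,-0.7,0.25,0,0,0,-0.053,0,-0.5,0.28,0,0,0,-0.053,0,0,0,0,0,0,-0.053,0])

```text
time: 13.08
tool_pos: [573.2, 176.3, 233.7]
orientation: [-0.001, -0.376, 0.926, 0.0]
contact_force: [-0.2, -0.4, -1.1]
gripper_width: 85.6
grip_force: 0.0
```

apply_moves(steps=[0,0,0,0,0,-0.053,0,0,0,0,0,0,-0.053,0,0,0,0,0,0,-0.053,0,0,0,0,0,0,-0.053,0,0,0,0,0,0,-0.053,0])

```text
time: 13.7
tool_pos: [572.1, 174.9, 234.5]
orientation: [0.001, 0.718, -0.696, -0.0]
contact_force: [-0.6, 0.1, -0.3]
gripper_width: 85.7
grip_force: 0.0
```

apply_moves(steps=[0,0,0,0,0,-0.053,0,0,0,0,0,0,-0.053,0,0,0,0,0,0,-0.053,0,0,0,0,0,0,-0.053,0,0,0,0,0,0,-0.053,0])

```text
time: 14.32
tool_pos: [572.1, 174.9, 234.5]
orientation: [0.0, 0.938, -0.346, -0.001]
contact_force: [1.4, 0.2, 0.5]
gripper_width: 85.7
grip_force: 0.0
```

apply_moves(steps=[0,0,0,0,0,-0.053,0,0,0,0,0,0,-0.053,0,0,0,0,0,0,-0.053,0,0,0,0,0,0,0,0,0,0,0,0,0,0,0])

```text
time: 14.95
tool_pos: [572.3, 174.9, 235.1]
orientation: [0.0, 0.994, -0.108, -0.0]
contact_force: [-0.9, -0.2, 0.5]
gripper_width: 85.5
grip_force: 0.0
```

Run:
```python
from h import *
plan((604.2,113.3,170),79.5)
```

```text
t 14.95 pos [572.3 174.9 235.1] R z [-0.001 -0.    -1.   ] tooly yaw -102.35 q [ 0.297  0.366  0.179  1.385 -0.    -2.629]
shift/50 [0.888 1.067 1.301] turn deg -1.85 share -0.0103 F [-0.9 -0.2  0.5] M [-0.04  0.01  0.  ] w 85.48451571912757 0.0
```

apply_moves(steps=[0.44,0.53,0,0,0,-0.01,0,0.45,0.54,0,0,0,0,0,0,0,0,0,0,0,0,0,0,0,0,0,0,0])

```text
time: 15.45
tool_pos: [605.4, 114.0, 235.3]
orientation: [-0.0, 0.996, -0.091, -0.0]
contact_force: [0.6, 0.3, -0.5]
gripper_width: 85.3
grip_force: 0.0
```

Run:
```python
from h import *
plan((604.2,113.3,170),79.5)
```

```text
t 15.45 pos [605.4 114.  235.3] R z [-0.001  0.    -1.   ] tooly yaw -100.44 q [ 0.186  0.397  0.228  1.402  0.    -2.773]
shift/50 [-0.019  0.019  1.307] turn deg 0.06 share 0.0003 F [ 0.6  0.3 -0.5] M [ 0.01  0.03 -0.03] w 85.27807183659687 0.0
```

apply_moves(steps=[-0.02,0.02,0.5,0,0,0,0,0,0,0.5,0,0,0,0,0,0,0.3,0,0,0,0,0,0,0,0,0,0,0,0,0,0,0,0,0,0])

```text
time: 16.08
tool_pos: [604.8, 113.4, 171.5]
orientation: [-0.0, 0.996, -0.09, 0.001]
contact_force: [-0.3, 0.1, -0.2]
gripper_width: 85.5
grip_force: 0.0
```

apply_moves(steps=[0,0,0,0,0,0,1,0,0,0,0,0,0,1,0,0,0,0,0,0,1,0,0,0,0,0,0,1,0,0,0,0,0,0,1], force=100)

```text
time: 16.7
tool_pos: [604.5, 113.0, 170.8]
orientation: [0.0, 0.996, -0.09, 0.0]
contact_force: [-0.8, -1.4, 2.3]
gripper_width: 6.8
grip_force: 97.7
```

apply_moves(steps=[0,0,0,0,0,0,1,0,0,0,0,0,0,1,0,0,0,0,0,0,1,0,0,0,0,0,0,1,0,0,0,0,0,0,1])

```text
time: 17.32
tool_pos: [604.5, 113.0, 170.8]
orientation: [0.0, 0.996, -0.09, 0.0]
contact_force: [-1.1, -0.8, 5.7]
gripper_width: 6.3
grip_force: 97.8
```

Run:
```python
from h import *
plan((604.2,113.3,170),79.5)
for i in range(5): print(env.get_state()["moment"].round(3))
```

```text
t 17.32 pos [604.5 113.  170.8] R z [ 0. -0. -1.] tooly yaw -100.34 q [ 0.185  0.416  0.092  1.247 -0.    -2.776]
shift/50 [-0.008 -0.005  0.016] turn deg 0.16 share 0.0009 F [-1.1 -0.8  5.7] M [-0.18  0.34 -0.07] w 6.283583130855629 97.81952261924744
[-0.18   0.343 -0.066]
[-0.18   0.343 -0.066]
[-0.18   0.343 -0.066]
[-0.18   0.343 -0.066]
[-0.18   0.343 -0.066]
```

```bash
cat > r.py <<'E'
from h import *
s,R=st(); print("t",round(s["time"],2),"yaw",np.degrees(np.arctan2(R[1,1],R[0,1])).round(2),"pos",np.round(s["tool_pos"],1),"F",np.round(s["contact_force"],1),"M",np.round(s["moment"],3),"q6",round(s["joint_pos"][5],3),"eff6",round(s["joint_efforts"][5],3))
E
python3 r.py
```

```text
t 17.32 yaw -100.34 pos [604.5 113.  170.8] F [-1.1 -0.8  5.7] M [-0.18   0.343 -0.066] q6 -2.776 eff6 -0.041
```

apply_moves(steps=[0,0,0.01,0,0,0.028,1,0,0,0.01,0,0,0.028,1,0,0,0.011,0,0,0.028,1,0,0,0.01,0,0,0.028,1])

```text
time: 17.82
tool_pos: [604.5, 113.0, 168.8]
orientation: [0.0, 0.964, -0.264, 0.0]
contact_force: [-1.2, -1.6, 5.5]
gripper_width: 7.1
grip_force: 97.9
```

```bash
python3 r.py
```

```text
t 17.82 yaw -120.63 pos [604.5 113.  168.8] F [-1.2 -1.6  5.5] M [-0.197  0.308  0.327] q6 -2.422 eff6 -0.848
```

apply_moves(steps=[0,0,0,0,0,0,1,0,0,0,0,0,0,1])

```text
time: 18.08
tool_pos: [604.5, 113.0, 168.7]
orientation: [0.0, 0.965, -0.263, 0.0]
contact_force: [-2.0, -1.1, 5.6]
gripper_width: 6.8
grip_force: 97.8
```

```bash
python3 r.py
```

```text
t 18.07 yaw -120.5 pos [604.5 113.  168.7] F [-2.  -1.1  5.6] M [-0.222  0.263  0.006] q6 -2.424 eff6 -0.014
```

apply_moves(steps=[0,0,0.01,0,0,0.028,1,0,0,0.011,0,0,0.028,1,0,0,0.011,0,0,0.028,1,0,0,0.01,0,0,0.028,1])

```text
time: 18.58
tool_pos: [604.5, 113.0, 166.7]
orientation: [-0.0, 0.903, -0.429, 0.0]
contact_force: [-1.7, -0.4, 4.8]
gripper_width: 7.0
grip_force: 98.0
```

```bash
python3 r.py
```

```text
t 18.57 yaw -140.8 pos [604.5 113.  166.7] F [-1.7 -0.4  4.8] M [-0.218  0.221  0.252] q6 -2.07 eff6 -0.847
```

apply_moves(steps=[0,0,0.011,0,0,0.028,1,0,0,0.01,0,0,0.028,1,0,0,0.01,0,0,0.028,1])

```text
time: 18.95
tool_pos: [604.5, 113.0, 165.1]
orientation: [-0.0, 0.839, -0.544, 0.0]
contact_force: [-0.1, -1.0, 5.6]
gripper_width: 7.1
grip_force: 97.9
```

```bash
python3 r.py
```

```text
t 18.95 yaw -155.91 pos [604.5 113.  165.1] F [-0.1 -1.   5.6] M [-0.184  0.253  0.313] q6 -1.806 eff6 -0.846
```

apply_moves(steps=[0,0,0,0,0,0,1,0,0,0,0,0,0,1])

```text
time: 19.2
tool_pos: [604.5, 113.0, 165.0]
orientation: [-0.0, 0.84, -0.543, 0.0]
contact_force: [-1.0, -0.8, 3.6]
gripper_width: 6.4
grip_force: 97.8
```

```bash
python3 r.py
```

```text
t 19.2 yaw -155.75 pos [604.5 113.  165. ] F [-1.  -0.8  3.6] M [-0.206  0.242 -0.025] q6 -1.809 eff6 -0.009
```

apply_moves(steps=[0,0,0.01,0,0,0.028,1,0,0,0.011,0,0,0.028,1,0,0,0.01,0,0,0.028,1,0,0,0.011,0,0,0.028,1])

```text
time: 19.7
tool_pos: [604.6, 113.0, 162.9]
orientation: [-0.0, 0.731, -0.682, 0.0]
contact_force: [-1.2, -2.0, 5.9]
gripper_width: 6.7
grip_force: 98.0
```

```bash
python3 r.py
```

```text
t 19.7 yaw -176.05 pos [604.6 113.  162.9] F [-1.2 -2.   5.9] M [-0.256  0.243  0.328] q6 -1.455 eff6 -0.85
```

apply_moves(steps=[0,0,0.01,0,0,0.028,1,0,0,0.011,0,0,0.028,1,0,0,0.01,0,0,0.028,1,0,0,0.011,0,0,0.028,1])

```text
time: 20.2
tool_pos: [604.5, 113.0, 160.8]
orientation: [0.0, -0.6, 0.8, -0.0]
contact_force: [-1.2, -1.3, 5.8]
gripper_width: 6.9
grip_force: 98.0
```

```bash
python3 r.py
```

```text
t 20.2 yaw 163.79 pos [604.5 113.  160.8] F [-1.2 -1.3  5.8] M [-0.186  0.167  0.272] q6 -1.103 eff6 -0.849
```

apply_moves(steps=[0,0,0.01,0,0,0.028,1,0,0,0.011,0,0,0.028,1,0,0,0.01,0,0,0.028,1,0,0,0.011,0,0,0.028,1])

```text
time: 20.7
tool_pos: [604.6, 113.0, 158.7]
orientation: [0.0, -0.451, 0.892, -0.0]
contact_force: [-0.7, -1.9, 5.4]
gripper_width: 6.7
grip_force: 98.0
```

```bash
python3 r.py
```

```text
t 20.7 yaw 143.63 pos [604.6 113.  158.7] F [-0.7 -1.9  5.4] M [-0.234  0.175  0.281] q6 -0.751 eff6 -0.849
```

apply_moves(steps=[0,0,0.01,0,0,0.028,1,0,0,0.011,0,0,0.028,1,0,0,0.01,0,0,0.028,1,0,0,0.011,0,0,0.028,1])

```text
time: 21.2
tool_pos: [604.6, 113.0, 156.7]
orientation: [0.0, -0.288, 0.958, -0.0]
contact_force: [-1.6, -1.6, 6.9]
gripper_width: 7.0
grip_force: 98.4
```

```bash
python3 r.py
```

```text
t 21.2 yaw 123.48 pos [604.6 113.  156.7] F [-1.6 -1.6  6.9] M [-0.235  0.285  0.421] q6 -0.399 eff6 -0.727
```

apply_moves(steps=[0,0,0.009,0,0,0.024,1,0,0,0.009,0,0,0.024,1])

```text
time: 21.45
tool_pos: [604.6, 113.0, 155.9]
orientation: [0.0, -0.215, 0.977, -0.0]
contact_force: [-1.6, -2.0, 7.4]
gripper_width: 7.2
grip_force: 98.8
```

```bash
python3 r.py
```

```text
t 21.45 yaw 114.87 pos [604.6 113.  155.9] F [-1.6 -2.   7.4] M [-0.303  0.284  0.52 ] q6 -0.249 eff6 -0.454
```

apply_moves(steps=[0,0,0,0,0,0,1,0,0,0,0,0,0,1])

```text
time: 21.7
tool_pos: [604.6, 113.0, 155.9]
orientation: [0.0, -0.216, 0.976, -0.0]
contact_force: [-1.5, -1.8, 6.8]
gripper_width: 6.7
grip_force: 98.3
```

```bash
python3 r.py; python3 -c "
from h import *
for i in range(6): env.snapshot('top'); print(env.get_state()['moment'].round(3))"
```

```text
t 21.7 yaw 114.99 pos [604.6 113.  155.9] F [-1.5 -1.8  6.8] M [-0.245  0.276  0.271] q6 -0.251 eff6 0.226
[-0.238  0.247  0.177]
[-0.219  0.264  0.237]
[-0.205  0.272  0.227]
[-0.247  0.27   0.234]
[-0.254  0.274  0.214]
[-0.292  0.267  0.232]
```

apply_moves(steps=[0,0,0,0,0,0,0,0,0,0,0,0,0,0,0,0,0,0,0,0,0,0,0,0,0,0,0,0,0,0,0,0,0,0,0])

```text
time: 22.62
tool_pos: [604.5, 113.0, 155.5]
orientation: [-0.0, -0.216, 0.976, -0.0]
contact_force: [-0.3, -0.8, 0.8]
gripper_width: 85.5
grip_force: 0.0
```

apply_moves(steps=[0,0,-0.3,0,0,0,0,0,0,-0.6,0,0,0,0,0,0,-0.8,0,0,0,0,0,0,-0.3,0,0,0,0,0,0,0,0,0,0,0])

```text
time: 23.25
tool_pos: [605.0, 113.1, 256.8]
orientation: [0.001, -0.216, 0.976, -0.0]
contact_force: [0.8, 0.6, -0.3]
gripper_width: 85.7
grip_force: 0.0
```

```bash
python3 - <<'E'
from h import *
im,d,P=look("scene","pics/g.png",(210,360,220,420),4)
X,Y,Z=[P[...,i] for i in range(3)]
m=(d>0)&(Z>41)&(Z<50)&(X>470)&(X<600)&(Y>80)&(Y<150)
q=P[m]; print("bar",len(q),cv2.minAreaRect(q[:,:2].astype(np.float32)),q[:,2].mean())
E
python3 r.py
```

```text
bar 352 ((541.4712524414062, 115.55054473876953), (31.794750213623047, 113.30469512939453), 85.86825561523438) 46.46555203809496
t 23.3 yaw 114.94 pos [604.5 113.  255.4] F [-0.5 -0.7 -0.4] M [-0.044 -0.007 -0.01 ] q6 -0.25 eff6 0.0
```

View pics/g.png

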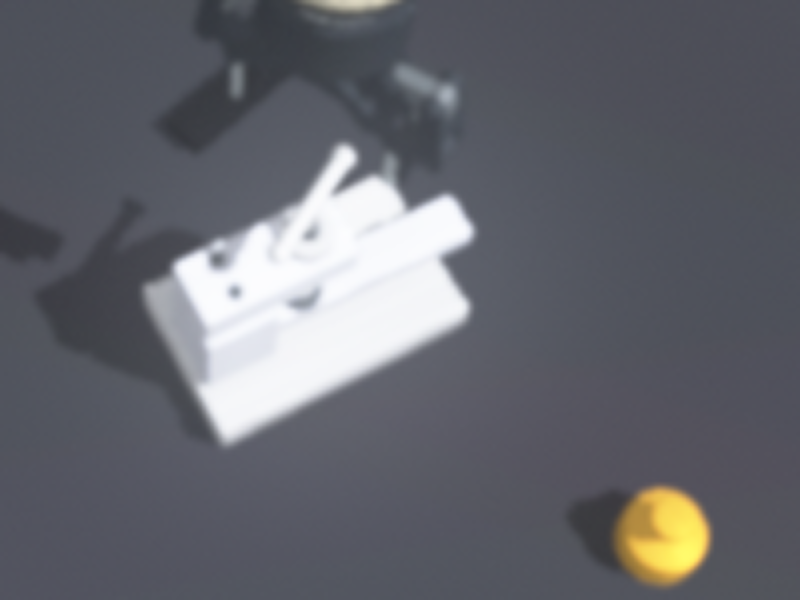

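The picture shows the bar flat and square under the arm, running from the post to crop (460,215). The handle has been turned (345,155) and the gripper is clear of everything, so I am handing in.

```bash
python3 -c "
from cell import env
print(env.job_done())"
```

```text
the job is handed in; nothing more can be done
None
```

The bar is home against the post and clamped with a torque rise of about 0.24 N m (aim 0.23, limit 0.36). The gripper is clear of everything, and the job was handed in at about 23 s; no verdict came back.

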